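# Hang the spare film hanger on the drying rail

### The arm

A 6-joint arm with a two-finger parallel gripper is mounted at the origin on a cart in front of the work surface, level with it; the furniture and walls round the work are solid. World frame = base frame: x ahead of the robot, y to its left, z up, the work surface at z = 0. Lengths are in mm, angles in rad, forces in N, time in s.
With the tool pointing down it reaches from about 325 to 850 mm from the base axis. Payload 4.4 kg.
Tool frame: the origin (TCP) lies on the centre line of the jaws, within the pads' length; the fingertips stand 11 mm ahead of it and the grasp point (between the pads) lies 8 mm behind it; z points along the fingers, y is the line along which they close (so a half turn about z gives the same grasp; the last joint's range is limited). The gripper opens to 94 mm and grips with 3 to 60 N. Pads are 16 mm wide; open, the fingers measure 119 mm over their backs; the gripper's body (75 mm by 177 mm) begins 78 mm behind the grasp point.
Start: joints at [-1.375, 0.207, 1.542, -0, 1.393, -0.15], TCP at [195.425, -540.774, 216.447] pointing down, gripper open.
Joint ranges: [-2.73, 2.73], [-0.86, 2.22], [0.23, 2.46], [-1.11, 4.25], [0.08, 2.63], [-2.82, 2.82]. Speed limits (rad/s): [2.79, 2.79, 3.14, 3.14, 3.14, 3.14].

### API

Orientations are given as a unit quaternion [x, y, z, w].
In Python, from rig import telemetry, eyes, job_done gives the robot as it stands.
- The arm moves only by the tool move_arm, never from a script. Its argument "series" is a list of rows, each a list of 7 numbers: the shift along the world's x, y, z in units of 30 mm (1.0 is 30 mm), then the turn, a rotation vector about the world's x, y, z in units of 6 degrees (1.0 is 6 degrees), then the finger opening in mm, from 0 to 94. In form: [[dx, dy, dz, rx, ry, rz, fingers], ...]. A call has 1 to 20 rows; each row is the pose to reach, as a shift and turn from the pose commanded when the call began; what a row does not reach only later rows make up. A row lasts 1/12 s, in which the tool goes at most 41.7 mm and 7.16 degrees, less where a joint would pass 70% of its speed; a pose out of reach is approached as far as the arm can. A call with a gripper value outside its range is refused whole. The fingers move at their own pace and stop on an object; "grip_force" is the grip in N (left out, the last holds). Time passes only in rows, so rows that repeat a pose let the fingers close. It gives the time, the measured TCP pose, the force, the opening and the grip force at its end, in the units of the state.
- telemetry.read_state(): the state, without advancing time (a new reading comes with each control period).
- eyes.camera(name): name is "scene" or "top" or "wrist"; returns the picture (400x640x3 uint8, red, green, blue); there is no depth.
- eyes.camera_model(name): a dict with "intrinsics" (3x3 intrinsics, pixels), "k1" (the pictures are not rectified: a ray, as slopes to the right and down, at radius r is drawn at 1 + k1 r^2 times it, then the intrinsics apply), "xyz" and "rotation" of the camera in the world. Camera axes: x right, y up, looking along -z (the intrinsics and any distortion apply to the point x, -y, -z); pixel columns grow to the right and rows downward; lengths in mm; the calibration is good to about 2 mm. A picture is of the moment at which its call begins: read the wrist's pose just before it. camera_model takes no time and is no camera call; for the wrist camera it gives the pose at the moment of the call.
- job_done(): hands the job in; it is judged then, once.
Trained networks look in the newest picture that a camera, given by its name, has taken for a name from the list of things; names that differ only in an ending like _2 or _b are one class to them, and where a whole thing is asked for, a point or a joint stands for the part that bears it (a point fixed in the world has none). Each returns a list of dicts, best first, with "p" (0 to 1); they miss things now and then, are a little off and sometimes report something else, mostly with a low value. They report only what shows in the picture. A call takes as long as a camera call. They do not tell look-alikes from the thing itself.
- eyes.recognise(camera, query): "rect" ([left, top, right, bottom] in pixels, round what is visible of it).
- eyes.cut_out(camera, query): "mask" (400x640 bool, what is visible of it) and "rect" ([left, top, right, bottom] in pixels, round what is visible of it).
- eyes.tip_of(camera, query): "location" ([row, column] in pixels: a listed point, or the origin of a listed thing).
The state is a dict: "time_s": time; "joint_positions": joint angles; "joint_velocities": joint speeds; "effort": joint torques, N m; "ee_pos": TCP position; "eef_rot": TCP orientation; "ft_force": force on the tool from outside, world axes, zero at the start; "wrist_torque": the same for the moment, N m; "grip_width": finger opening in mm; "finger_force": force on a finger pad.
Only numpy, scipy, OpenCV 4.12 (cv2) and the standard library are available. Lean on these libraries where they do the work, as an engineer would, in place of code of your own. Each camera call takes 0.05 s, during which the arm holds its last target. There are 200 camera calls.

### The job

Pull the drawer of the white bench cabinet open by its handle, take out the spare film hanger and load it on the drying rail: thread its runner into the rail's open end, let go before its grip meets the next one (there is no room for fingers between them), and push it in from behind, past the gate and with the other two hangers against the spring buffer, until the gate drops shut behind it and holds the row. Push gently: do not ram the buffer, and leave the other things on the worktop where they are.

Things in the scene. Friction and masses are not known exactly. Their poses are not given: they have to be found in the camera images.
- cabinet: White sheet steel bench cabinet, 200 deep x 220 wide x 115 mm high, fixed to the worktop, one drawer. Origin under its middle, -x is its front and the drawer's pull direction.
- drawer_handle (a point): Middle of the drawer's handle, a level steel bar about 10 mm thick and 100 mm long (along the point's y), 35 mm out from the white front. Its axis is 85 mm above the worktop, 30 mm below the cabinet's top.
- drawer (a joint): How far the drawer is out, m: 0 shut, at most 0.135. It slides along the cabinet's -x with about 1.5 N of friction and stays where it is left. Inside it is 192 mm wide; its side walls end 76 mm above the worktop, its front 112 mm.
- spare_hanger: Spare film hanger standing loose on the drawer's floor (18 mm above the worktop) near its front; 68 mm tall, 0.14 kg: steel foil clamp as foot (38 x 44 x 14 mm, small brass thumbscrew in front), steel plate, black grip block on top, white plastic runner on a short neck behind. Origin: middle of the clamp's underside; x points to the runner (rear), y along the runner, z up.
- spare_hanger_grip (a point): Centre of its black grip block, 18 (x) x 44 (y) x 28 mm (z), 54 mm above the underside. To be gripped from above across y: in the rail only 9 mm are left between block and lips, and only 6 mm between the blocks of hangers that touch.
- spare_hanger_runner (a point): Centre of its runner, 26 mm behind (+x) and 12 mm below the grip's centre: a plate 8 mm thick (x), 26 mm high and 50 mm long (y) with corners rounded to 6 mm, sliding with little friction.
- rack: Drying rail, fixed: aluminium C-channel on two posts, its axis 200 mm above the worktop. Origin on the worktop under the axis; y runs along the channel to its open end, x away from its slot. Base 250 mm long. Mouth at y = +101 mm, gate at +56, buffer face at -93. A full row is three hangers, held between buffer and shut gate with middles at y about +31, -19 and -69 mm.
- rail_mouth (a point): Centre of the channel's open end, axes as the rack's; hangers go in along -y. Inside 28.4 mm high, 10 mm deep; slot in the -x face 12 mm high; lips' front 8 mm from the axis; outer height 35 mm. Over the last 10 mm lips and back flare 2.5 mm. A hanger in the rail hangs with 1 mm play all round and nods forward about 0.07 rad.
- gate (a joint): Angle of the gate, rad: a steel tongue hinged on the channel's roof 45 mm inside the mouth, hanging 5 mm into the channel. 0 is shut; a runner going inward lifts it to about 1.1 against a light spring (a few N on the hanger), and it drops shut behind the runner's end. It does not open outward.
- buffer (a joint): Travel of the spring buffer at the far end, m: a rubber-faced plunger pushed back by the row. 0 is free, 0.010 its hard stop; 5 N to start it, 12 N at the stop (a hand pushing at the grip feels up to 1.5 times that). The gate drops once the row presses it in 0.005 to 0.0065; let go, the row springs back a few mm against the gate.
- hanger_a: Like the spare hanger, already in the rail, the one nearer the mouth; loose, slides along the rail. Origin: middle of the clamp's underside; x points to the runner (rear), y along the runner, z up.
- hanger_a_runner (a point): Centre of hanger_a's runner (size as the spare hanger's)
- hanger_b: Like the spare hanger, already in the rail, near the buffer; loose, slides along the rail. Origin: middle of the clamp's underside; x points to the runner (rear), y along the runner, z up.
- hanger_b_runner (a point): Centre of hanger_b's runner (size as the spare hanger's)
- screwdriver: Bystander: screwdriver with orange handle, 26 x 208 x 28 mm, on the worktop in front; origin under its middle
- spatula: Bystander: steel lab spatula, 182 mm long, on the worktop in front; origin under its middle
- tweezers: Bystander: black tweezers, 116 mm long, between drawer and rail; origin under its middle
- marker_2: Bystander: felt marker, 137 mm long, on the worktop in front, right; origin under its middle
- foil_roll_cu: Bystander: roll of copper foil, 38 x 142 x 38 mm, behind the rail; origin under its middle
Mind the look-alikes: they are no part of the job. Leave any green look-alike of the hanger_b alone. What is shaped like the hanger_a but orange is not meant.

How it is judged (in metres and radians):
On the way, in this order (a step that is already met when the one before it is completed fails the run):
1. the drawer is pulled open (at least 80 mm) (value of joint drawer above 0.08 m), for 0.1 s.
2. the spare hanger's runner is in the rail's open end (at least 10 mm deep), not yet through the gate (x of spare_hanger_runner in the frame of rail_mouth between -0.004 and 0.004 m and z of spare_hanger_runner in the frame of rail_mouth between -0.005 and 0.005 m and y of spare_hanger_runner in the frame of rack between 0.066 and 0.116 m), for 0.05 s.
At the end, for the whole second after the job is handed in: All three hangers hang in the rail, held between spring buffer and gate (runner middles within 5 mm of rack y = +31, -19, -69 mm, 4 mm of the axis sideways, 5 mm in height), the gate is shut (under 0.12 rad) and the hangers rest (under 10 mm/s). The drawer may stay open (x of spare_hanger_runner in the frame of rail_mouth between -0.004 and 0.004 m and z of spare_hanger_runner in the frame of rail_mouth between -0.005 and 0.005 m and y of spare_hanger_runner in the frame of rack between 0.026 and 0.036 m and y of hanger_a_runner in the frame of rack between -0.024 and -0.014 m and y of hanger_b_runner in the frame of rack between -0.074 and -0.064 m and x of hanger_a_runner in the frame of rail_mouth between -0.004 and 0.004 m and z of hanger_a_runner in the frame of rail_mouth between -0.005 and 0.005 m and x of hanger_b_runner in the frame of rail_mouth between -0.004 and 0.004 m and z of hanger_b_runner in the frame of rail_mouth between -0.005 and 0.005 m and value of joint gate below 0.12 rad and linear speed of each of spare_hanger, hanger_a, hanger_b below 0.01 m/s); the robot touches nothing.
It fails at once if the row is rammed or pressed hard into the buffer (more than 25 N on the inner hanger from the one beside it) (contact force between hanger_a and hanger_b above 25 N).
It fails at once if a bystander on the worktop is moved by more than 25 mm (distance of any of screwdriver, spatula, tweezers, marker_2, foil_roll_cu from where it was at the start of the episode above 0.025 m).
It also fails if it takes over 66 s, if anything falls off the work surface, if the arm or the gripper's body presses on something with over 40 N, if the wrist force passes 120 N, or if a joint passes its speed limit or range.

## Working session

There is one attempt and no reset: what is moved stays moved. The work goes in short steps, Python scripts to look and compute and a tool call to move; the robot and the scene stay as the last step left them, time stands still between calls to the robot, and variables do not carry over. Pictures are saved under pics/ and viewed, at most 10 in all, crops included, and the job is handed in when it is done.

Besides the shell and the picture viewer there is one more tool, called after "Call:" as name(argument=value, ...), one argument or row to a line, values as JSON. move_arm: Moves the arm, as the interface text tells. Its arguments: {"type":"object","properties":{"series":{"type":"array"},"grip_force":{"type":"number"}},"required":["series"]}

```bash
mkdir -p pics
cat > h.py <<'E'
import numpy as np, cv2
from rig import telemetry, eyes, job_done
def ray(cam,rc,m=None):
    m=m or eyes.camera_model(cam); K=np.array(m["intrinsics"]); k=m["k1"]
    d=np.array([(rc[1]-K[0,2])/K[0,0],(rc[0]-K[1,2])/K[1,1]]); u=d.copy()
    for _ in range(20): u=d/(1+k*(u@u))
    R=np.array(m["rotation"]); v=R@np.array([u[0],-u[1],-1.]); return np.array(m["xyz"],float),v
def atz(cam,rc,z,m=None):
    o,v=ray(cam,rc,m); return o+v*(z-o[2])/v[2]
def proj(cam,p,m=None):
    m=m or eyes.camera_model(cam); K=np.array(m["intrinsics"]); R=np.array(m["rotation"])
    c=R.T@(np.array(p,float)-np.array(m["xyz"])); u=np.array([c[0],-c[1]])/-c[2]; u=u*(1+m["k1"]*(u@u))
    return K[1,1]*u[1]+K[1,2],K[0,0]*u[0]+K[0,2]
def tri(obs):
    A=np.zeros((3,3));b=np.zeros(3)
    for o,v in obs:
        v=v/np.linalg.norm(v);P=np.eye(3)-np.outer(v,v);A+=P;b+=P@o
    x=np.linalg.solve(A,b); return x,[np.linalg.norm(np.cross(x-o,v/np.linalg.norm(v))) for o,v in obs]
def save(cam,name,crop=None,s=1):
    im=eyes.camera(cam)
    if crop: im=im[crop[1]:crop[3],crop[0]:crop[2]]
    cv2.imwrite("pics/"+name,cv2.resize(im[:,:,::-1],None,fx=s,fy=s,interpolation=cv2.INTER_CUBIC))
E
python3 - <<'E'
from h import *
a=eyes.camera("scene");b=eyes.camera("top")
for c,i in(("scene",a),("top",b)): cv2.imwrite(f"pics/{c}0.png",i[:,:,::-1])
np.set_printoptions(precision=1,suppress=True)
for q in["cabinet","drawer_handle","spare_hanger_grip","rack","rail_mouth","hanger_a_runner","hanger_a","gate","tweezers","foil_roll_cu"]:
    r={}
    for c in("scene","top"):
        r[c]=eyes.tip_of(c,q) if q!="gate" else []
        print(q,c,[(np.round(x["location"],1).tolist(),round(x["p"],2)) for x in r[c][:4]])
    if r["scene"] and r["top"]: print(tri([ray(c,r[c][0]["location"]) for c in r]))
for c in("scene","top"):
    m=eyes.camera_model(c);print(c,m)
s=telemetry.read_state();print(s["time_s"],s["ee_pos"],s["eef_rot"],s["ft_force"])
E
```

```text
cabinet scene [([292.2, 209.7], 0.92)]
cabinet top [([178.2, 210.1], 0.59), ([179.7, 349.1], 0.17)]Traceback (most recent call last):
  File "<stdin>", line 10, in <module>
  File "h.py", line 7, in ray
    R=np.array(m["rotation"]); v=R@np.array([u[0],-u[1],-1.]); return np.array(m["xyz"],float),v
                                 ~^~~~~~~~~~~~~~~~~~~~~~~~~~~
ValueError: matmul: Input operand 1 has a mismatch in its core dimension 0, with gufunc signature (n?,k),(k,m?)->(n?,m?) (size 3 is different from 4)
```

View pics/scene0.png

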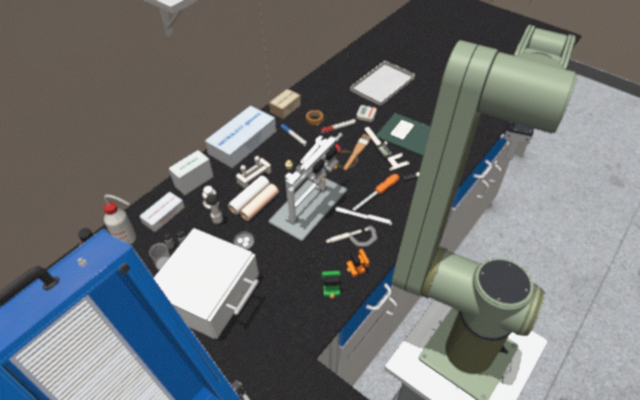

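View pics/top0.png

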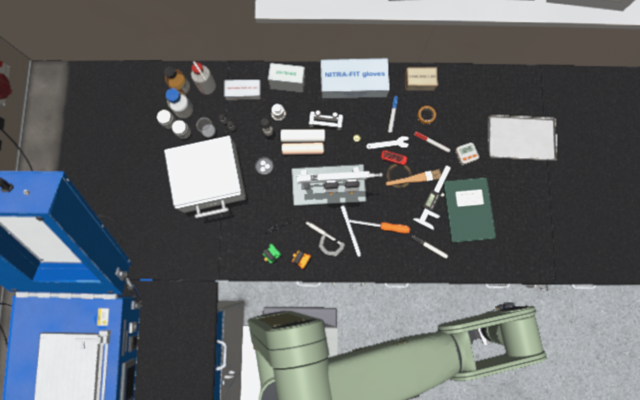

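The scene and top views show the cabinet at about (203,175) in the top picture, with its handle at (211,210). The rail is at about (335,180), and its bare end at (380,175) is on the right. Green and orange look-alikes lie at (271,253) and (300,259). The camera rotation comes as a quaternion, so I'll fix the helper.

```bash
sed -i 's/R=np.array(m\["rotation"\])/R=Rot.from_quat(m["rotation"]).as_matrix()/; 1a from scipy.spatial.transform import Rotation as Rot' h.py
python3 - <<'E'
from h import *
eyes.camera("scene");eyes.camera("top")
np.set_printoptions(precision=1,suppress=True)
for q in["cabinet","drawer_handle","rack","rail_mouth","hanger_a_runner","hanger_a","tweezers","foil_roll_cu","spatula","screwdriver"]:
    r={}
    for c in("scene","top"):
        r[c]=eyes.tip_of(c,q)
        print(q,c,[(np.round(x["location"],1).tolist(),round(x["p"],2)) for x in r[c][:4]])
    if r["scene"] and r["top"]: print(tri([ray(c,r[c][0]["location"]) for c in r]))
    elif r["top"]: print(atz("top",r["top"][0]["location"],0))
for c in("scene","top","wrist"):
    m=eyes.camera_model(c);print(c,m)
s=telemetry.read_state();print(s["time_s"],s["ee_pos"],s["eef_rot"],s["ft_force"])
save("top","topc.png",(150,120,470,280),2.5)
E
```

```text
cabinet scene [([292.6, 208.9], 0.96)]
cabinet top [([180.7, 212.4], 0.64)]
(array([651.1, 290.8,  -7.8]), [np.float64(4.710886648198467), np.float64(4.710886648198626)])
drawer_handle scene [([295.6, 245.6], 0.78)]
drawer_handle top [([212.4, 207.6], 0.63)]
(array([516.8, 271.2,  98.6]), [np.float64(3.1870771060697294), np.float64(3.1870771060697183)])
rack scene [([210.8, 313.0], 0.8)]
rack top [([189.9, 328.7], 0.6)]
(array([ 618.9, -124.5,  -15.5]), [np.float64(1.5279737498284425), np.float64(1.5279737498285169)])
rail_mouth scene [([183.6, 288.3], 0.97), ([151.5, 324.0], 0.6)]
rail_mouth top [([179.0, 296.8], 0.98), ([178.3, 212.3], 0.21)]
(array([612.4, -21.4, 207.1]), [np.float64(1.1641723792877372), np.float64(1.164172379287861)])
hanger_a_runner scene [([162.2, 310.0], 0.81), ([258.0, 362.9], 0.81)]
hanger_a_runner top [([262.9, 306.1], 0.7), ([178.5, 328.9], 0.67), ([150.8, 302.8], 0.65)]
(array([413.6, -10.3, 421.5]), [np.float64(80.44162317315698), np.float64(80.441623173157)])
hanger_a scene [([292.2, 328.0], 0.97), ([166.1, 331.6], 0.7), ([179.1, 316.1], 0.65), ([267.9,
[... 1099 characters left out ...]
0. , 318.7],
       [  0. , 498.5, 191.1],
       [  0. ,   0. ,   1. ]]), 'k1': -0.049753767967220294, 'xyz': array([ -52.8,  641.9, 1228.6]), 'rotation': array([-0.1,  0.3,  0.9, -0.3])}
top {'intrinsics': array([[467. ,   0. , 316.8],
       [  0. , 467. , 199.4],
       [  0. ,   0. ,   1. ]]), 'k1': -0.034422789780647875, 'xyz': array([ 316.8,  -95.4, 1605.5]), 'rotation': array([ 0.1, -0.1, -0.7,  0.7])}
wrist {'intrinsics': array([[296. ,   0. , 319.3],
       [  0. , 296. , 198.3],
       [  0. ,   0. ,   1. ]]), 'k1': -0.0294639917457759, 'xyz': array([ 262.7, -516.3,  384.9]), 'rotation': array([-0.1,  0.1, -0.6,  0.8])}
1.3 [ 195.4 -540.8  216.5] [1.  0.2 0.  0. ] [ 0.4 -0.2 -0.2]
```

View pics/topc.png

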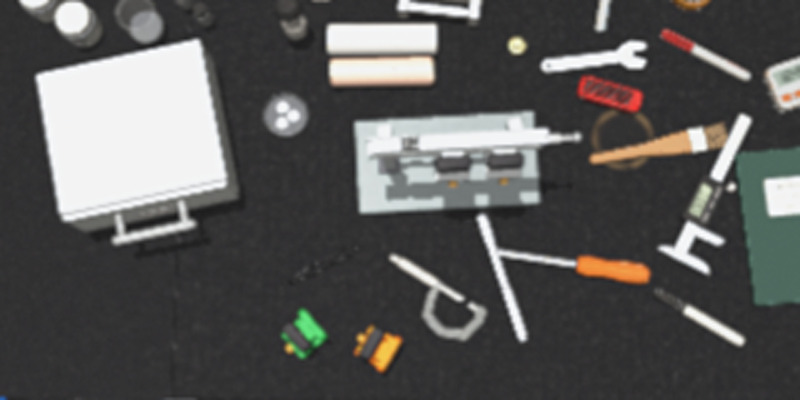

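The crop shows the rail's open end on the left, at top pixel (297,179). Gate hinge is near (313,177), the two hangers near (331,185) and (352,184), and the buffer plunger on the right. Next I'll solve the poses using the known heights.

Run:
```python
from h import *
np.set_printoptions(precision=1,suppress=True)
c2=lambda x,y:(120+y/2.5,150+x/2.5)
print("handle",atz("top",c2(154.5,231.5),90),"ends",atz("top",c2(113,238),90),atz("top",c2(196,225),90))
print("handle scene",atz("scene",(295.6,245.6),85), "net top",atz("top",(212.4,207.6),85))
print("mouth",atz("top",(179,296.8),200),atz("scene",(183.6,288.3),200))
print("base corners",[atz("top",c2(*p),6) for p in((355,122),(535,112),(540,204),(360,214))])
print("cab top corners",[atz("top",c2(*p),115) for p in((36,72),(200,40),(228,188),(62,220))])
print("hang",atz("top",c2(453,162),226),atz("top",c2(505,160),226))
m=eyes.camera_model("wrist");s=telemetry.read_state()
R=Rot.from_quat(s["eef_rot"]);print("cam in tool",R.inv().apply(np.array(m["xyz"])-s["ee_pos"]),(R.inv()*Rot.from_quat(m["rotation"])).as_matrix(), R.as_matrix())
```

```text
handle [520.2 261.3  90. ] ends [510.9 315.6  90. ] [529.5 206.9  90. ]
handle scene [520.6 265.3  85. ] net top [521.3 276.4  85. ]
mouth [612.9 -21.6 200. ] [618.2 -25.6 200. ]
base corners [array([690.1,   6.1,   6. ]), array([ 707.5, -246.7,    6. ]), array([ 576.5, -253.1,    6. ]), array([559.5,  -3.6,   6. ])]
cab top corners [array([728.1, 424.2, 115. ]), array([774. , 207.7, 115. ]), array([575. , 162.3, 115. ]), array([530.3, 376.7, 115. ])]
hang [ 590.8 -126.9  226. ] [ 594.  -189.5  226. ]
cam in tool [  71.5   -0.1 -168.4] [[-0.   1.   0.2]
 [ 1.   0.   0. ]
 [ 0.   0.2 -1. ]] [[ 0.9  0.3  0. ]
 [ 0.3 -0.9 -0. ]
 [ 0.   0.  -1. ]]
```

Call:
move_arm(
  series=[
    [0,0,1.5,0,0,0,60],
    [5,12.5,2,0,0,7,60],
    [5,12.5,2,0,0,7,60],
    [5,12.5,2,0,0,7,60],
    [5,12.5,2,0,0,7,60],
    [5,12.5,2,0,0,7,60],
    [5,12.5,2,0,0,7,60],
    [5,12.5,2,0,0,7,60],
    [5,12.5,2,0,0,7,60],
    [10.8,26.8,2,0,0,13.7,30],
    [10.8,26.8,2,0,0,13.7,30],
    [10.8,26.8,2,0,0,13.7,30],
    [10.8,26.8,2,0,0,13.7,30],
    [10.8,26.8,2,0,0,13.7,30],
    [10.8,26.8,2,0,0,13.7,30],
    [10.8,26.8,2,0,0,13.7,30],
    [10.8,26.8,2,0,0,13.7,30],
    [10.8,26.8,2,0,0,13.7,30],
    [10.8,26.8,2,0,0,13.7,30],
    [10.8,26.8,2,0,0,13.7,30],
  ],
)

```text
time_s: 3.02
ee_pos: [491.4, 195.6, 276.2]
eef_rot: [0.629, 0.778, 0.0, 0.0]
ft_force: [0.6, -1.2, 0.0]
grip_width: 30.5
finger_force: 0.0
```

Run:
```python
from h import *
np.set_printoptions(precision=1,suppress=True)
s=telemetry.read_state();print(s["ee_pos"],s["joint_velocities"])
m=eyes.camera_model("wrist");save("wrist","w1.png")
for q in("drawer_handle","cabinet"):
  for r in eyes.tip_of("wrist",q)[:3]: print(q,r["location"],r["p"],atz("wrist",r["location"],85,m),atz("wrist",r["location"],0,m))
r=eyes.cut_out("wrist","drawer_handle")
if r:print(r[0]["rect"])
print(telemetry.read_state()["ee_pos"],[proj("wrist",p,m) for p in ((520.5,264.5,85),(652,293,115))])
```

```text
[491.4 195.6 276.2] [ 0.8  0.7 -0.8 -0.   0.   0.8]
drawer_handle [134.3, 353.3] 0.73 [518.8 261.6  85. ] [528.9 260.6   0. ]
cabinet [127.2, 443.2] 0.79 [621.6 292.4  85. ] [655.9 298.7   0. ]
[350.7, 24.8, 403.9, 223.9]
[490.8 193.9 275.4] [(np.float64(132.15595144907405), np.float64(355.22618238975906)), (np.float64(133.17090996093123), np.float64(480.55331519703907))]
```

View pics/w1.png

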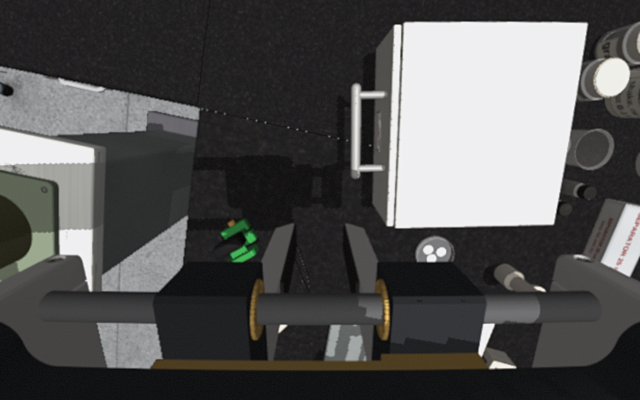

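The wrist view shows the handle bar running from (84,357) to (176,356), almost parallel to the jaws' broad side. It agrees with the estimate to 2 mm.

Run:
```python
from h import *
np.set_printoptions(precision=1,suppress=True)
m=eyes.camera_model("wrist")
a,b=atz("wrist",(84,357),88,m),atz("wrist",(176,356),88,m);print(a,b,np.arctan2(-(a-b)[0],(a-b)[1]))
c=[atz("wrist",p,115,m) for p in((25,403),(226,396),(23,587),(226,556))];print(c)
s=telemetry.read_state();print(s["ee_pos"],s["eef_rot"],s["joint_velocities"])
```

```text
[508.2 315.2  88. ] [532.3 212.2  88. ] 0.2306553619187043
[array([537.6, 376.2, 115. ]), array([588.5, 168.2, 115. ]), array([723., 422., 115.]), array([777.4, 208.5, 115. ])]
[490.8 193.9 275.4] [ 0.6  0.8 -0.  -0. ] [-0. -0.  0. -0.  0. -0.]
```

Call:
move_arm(
  series=[
    [0.97,2.32,0,0,0,0.2,32],
    [0.97,2.32,0,0,0,0.2,32],
    [0.97,2.32,-1.5,0,0,0.2,32],
    [0.97,2.32,-2.5,0,0,0.2,32],
    [0.97,2.32,-3.5,0,0,0.2,32],
    [0.97,2.32,-4,0,0,0.2,32],
    [0.97,2.32,-4.5,0,0,0.2,32],
    [0.97,2.32,-5,0,0,0.2,32],
    [0.97,2.32,-5.5,0,0,0.2,32],
    [0.97,2.32,-6,0,0,0.2,32],
    [0.97,2.32,-6.6,0,0,0.2,32],
    [0.97,2.32,-6.6,0,0,0.2,32],
    [0.97,2.32,-6.6,0,0,0.2,0],
    [0.97,2.32,-6.6,0,0,0.2,0],
    [0.97,2.32,-6.6,0,0,0.2,0],
    [0.97,2.32,-6.6,0,0,0.2,0],
    [0.97,2.32,-6.6,0,0,0.2,0],
  ],
  grip_force=20,
)

```text
time_s: 4.63
ee_pos: [521.3, 262.8, 79.7]
eef_rot: [0.621, 0.784, 0.001, 0.001]
ft_force: [-0.1, -1.4, 4.5]
grip_width: 10.3
finger_force: 20.0
```

Call:
move_arm(
  series=[
    [-0.27,-0.064,0,0,0,0,0],
    [-0.55,-0.128,0,0,0,0,0],
    [-0.95,-0.22,0,0,0,0,0],
    [-1.35,-0.315,0,0,0,0,0],
    [-1.75,-0.41,0,0,0,0,0],
    [-2.15,-0.5,0,0,0,0,0],
    [-2.55,-0.595,0,0,0,0,0],
    [-2.95,-0.69,0,0,0,0,0],
    [-3.3,-0.77,0,0,0,0,0],
    [-3.6,-0.84,0,0,0,0,0],
    [-3.85,-0.9,0,0,0,0,0],
    [-4.1,-0.96,0,0,0,0,0],
    [-4.1,-0.96,0,0,0,0,0],
    [-4.1,-0.96,0,0,0,0,0],
  ],
)

```text
time_s: 5.8
ee_pos: [396.9, 233.6, 79.6]
eef_rot: [0.62, 0.784, 0.0, 0.001]
ft_force: [-0.7, -3.9, 9.9]
grip_width: 10.7
finger_force: 20.0
```

Call:
move_arm(
  series=[
    [0,0,0,0,0,0,32],
    [0,0,0,0,0,0,32],
    [0,0,0.5,0,0,0,32],
    [0,0,1.5,0,0,0,32],
    [0,0,2.7,0,0,0,32],
    [0,0,4,0,0,0,60],
    [0.5,0,5.4,0,0,-1.2,70],
    [1,0,6.7,0,0,-3.5,70],
    [1,0,6.7,0,0,-15,70],
    [1,0,6.7,0,0,-15,70],
    [1,0,6.7,0,0,-15,70],
    [1,0,6.7,0,0,-15,70],
    [1,0,6.7,0,0,-15,70],
    [1,0,6.7,0,0,-15,70],
    [1,0,6.7,0,0,-15,70],
    [1,0,6.7,0,0,-15,70],
    [1,0,6.7,0,0,-15,70],
    [1,0,6.7,0,0,-15,70],
    [1,0,6.7,0,0,-15,70],
    [1,0,6.7,0,0,-15,70],
  ],
)

```text
time_s: 7.47
ee_pos: [425.9, 234.0, 277.9]
eef_rot: [0.993, 0.115, -0.001, 0.0]
ft_force: [0.3, 0.7, 0.1]
grip_width: 69.7
finger_force: 0.0
```

Run:
```python
from h import *
np.set_printoptions(precision=1,suppress=True)
m=eyes.camera_model("wrist");save("wrist","w2.png")
for q in("spare_hanger_grip","spare_hanger_runner","spare_hanger"):
  for r in eyes.tip_of("wrist",q)[:3]: print(q,r["location"],r["p"],atz("wrist",r["location"],{"spare_hanger_grip":72,"spare_hanger_runner":60}.get(q,18),m))
s=telemetry.read_state();print(s["ee_pos"],s["eef_rot"],s["joint_positions"])
eyes.camera("top")
for q in("spare_hanger_grip","drawer_handle"):
  for r in eyes.tip_of("top",q)[:4]: print(q,r["location"],r["p"],atz("top",r["location"],72))
```

```text
spare_hanger_grip [123.4, 309.9] 0.85 [492.  261.8  72. ]
spare_hanger_runner [103.1, 316.1] 0.86 [517.6 260.1  60. ]
spare_hanger_runner [161.6, 448.2] 0.3 [486.2  74.8  60. ]
spare_hanger [123.1, 314.1] 0.79 [493.1 257.8  18. ]
[426.7 234.  278.6] [ 1.   0.1 -0.   0. ] [ 0.3 -0.   1.7  0.   1.5  1.7]
spare_hanger_grip [220.9, 213.6] 0.4 [494.9 258.1  72. ]
```

View pics/w2.png

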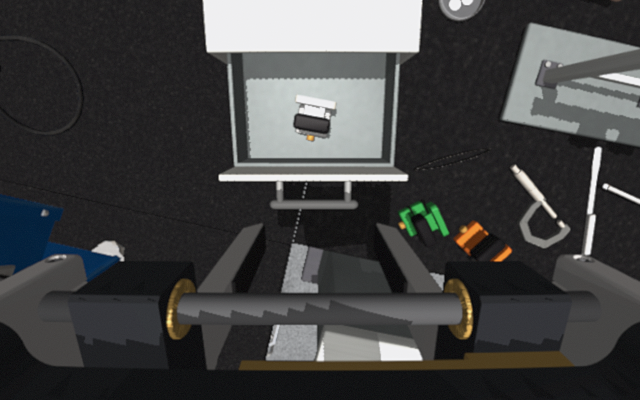

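The drawer is open. The spare hanger stands at about (312,123): thumbscrew at the front (311,138), white runner behind running (295,97)–(336,105), so it's turned a little to the right.

```bash
cat >> h.py <<'E'
def spare(zoff=0,cam="wrist"):
    m=eyes.camera_model(cam);im=eyes.camera(cam);o={}
    for q,z in(("spare_hanger_grip",72),("spare_hanger_runner",60)):
        for r in eyes.tip_of(cam,q)[:2]: print(q,np.round(r["location"],1),round(r["p"],2),atz(cam,r["location"],z+zoff,m))
    return im,m
E
python3 - <<'E'
from h import *
np.set_printoptions(precision=3,suppress=True)
m=eyes.camera_model("wrist")
f=lambda a,b,z:(lambda p,q:((p+q)/2,np.linalg.norm(p-q),np.arctan2((q-p)[0],-(q-p)[1])))(atz("wrist",a,z,m),atz("wrist",b,z,m))
print(f((97,295),(105,336),73)); print(f((119,294),(127,331),86))
s=telemetry.read_state();print(s["ee_pos"],s["eef_rot"],s["joint_positions"])
E
```

```text
(array([520.739, 261.19 ,  73.   ]), np.float64(50.36180507441897), np.float64(0.046489765745418826))
(array([494.767, 258.627,  86.   ]), np.float64(44.7760316284746), np.float64(0.02383243452272394))
[427.038 234.037 278.867] [ 0.993  0.116 -0.    -0.   ] [ 0.323 -0.028  1.667  0.     1.503  1.662]
```

Call:
move_arm(
  series=[
    [2.23,0.83,-0.5,0,0,-1.8,70],
    [2.23,0.83,-1.5,0,0,-1.8,70],
    [2.23,0.83,-2.5,0,0,-1.8,70],
    [2.23,0.83,-3.3,0,0,-1.8,70],
    [2.23,0.83,-4,0,0,-1.8,70],
    [2.23,0.83,-4,0,0,-1.8,70],
    [2.23,0.83,-4,0,0,-1.8,70],
  ],
)

```text
time_s: 8.4
ee_pos: [493.1, 258.6, 157.8]
eef_rot: [1.0, 0.022, -0.002, 0.0]
ft_force: [0.8, -0.2, 1.0]
grip_width: 70.3
finger_force: 0.0
```

Run:
```python
from h import *
np.set_printoptions(precision=1,suppress=True)
im,m=spare();cv2.imwrite("pics/w3.png",im[:,:,::-1])
s=telemetry.read_state();print(s["ee_pos"],s["eef_rot"])
```

```text
spare_hanger_grip [206.2 318.1] 0.69 [492.2 259.9  72. ]
spare_hanger_runner [175.6 319.7] 0.59 [517.8 259.5  60. ]
[495.6 259.5 161.3] [ 1.  0.  0. -0.]
```

View pics/w3.png

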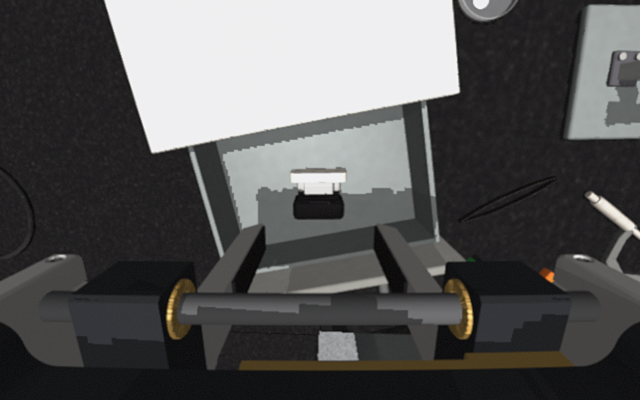

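The hanger is square to the jaws, centred between the fingers at (318,206). I'll lower, grip, and lift.

Call:
move_arm(
  series=[
    [-0.07,0,-0.7,0,0,0,70],
    [-0.07,0,-1.4,0,0,0,70],
    [-0.07,0,-2,0,0,0,70],
    [-0.07,0,-2.5,0,0,0,70],
    [-0.07,0,-2.9,0,0,0,70],
    [-0.07,0,-3.15,0,0,0,70],
    [-0.07,0,-3.15,0,0,0,70],
    [-0.07,0,-3.15,0,0,0,35],
    [-0.07,0,-3.15,0,0,0,35],
    [-0.07,0,-3.15,0,0,0,35],
    [-0.07,0,-3.15,0,0,0,35],
    [-0.07,0,-3.15,0,0,0,35],
    [-0.07,0,-3.15,0,0,0,35],
    [-0.07,0,-3.15,0,0,0,35],
    [-0.07,0,-3.15,0,0,0,35],
  ],
  grip_force=25,
)

```text
time_s: 9.8
ee_pos: [492.7, 259.3, 65.4]
eef_rot: [1.0, 0.022, 0.001, -0.0]
ft_force: [-1.1, 0.5, 4.9]
grip_width: 44.1
finger_force: 25.0
```

Call:
move_arm(
  series=[
    [0,0,0.3,0,0,0,35],
    [0,0,0.9,0,0,0,35],
    [0,0,1.8,0,0,0,35],
    [0,0,2.8,0,0,0,35],
    [0,0,3.8,0,0,0,35],
    [0,0,4.8,0,0,0,35],
    [0.2,-0.5,5.5,0,0,0,35],
    [0.6,-1.3,5.7,0,0,0.1,35],
    [1,-2.3,5.7,0,0,0.25,35],
    [1.5,-3.4,5.7,0,0,0.25,35],
    [2,-4.5,5.7,0,0,0.25,35],
    [2.5,-5.6,5.7,0,0,0.25,35],
    [2.8,-6.4,5.7,0,0,0.25,35],
    [3,-6.9,5.7,0,0,0.25,35],
    [3.04,-7.1,5.7,0,0,0.25,35],
    [3.04,-7.16,5.7,0,0,0.25,35],
    [3.04,-7.16,5.7,0,0,0.25,35],
    [3.04,-7.16,5.7,0,0,0.25,35],
  ],
)

```text
time_s: 11.3
ee_pos: [582.4, 45.3, 235.2]
eef_rot: [0.999, 0.035, -0.001, -0.0]
ft_force: [-0.2, 0.5, -1.9]
grip_width: 44.1
finger_force: 25.0
```

Run:
```python
from h import *
np.set_printoptions(precision=1,suppress=True)
s=telemetry.read_state();print(s["ee_pos"],s["eef_rot"],s["grip_width"])
z=s["ee_pos"][2]
m=eyes.camera_model("wrist");im=eyes.camera("wrist");cv2.imwrite("pics/w4.png",im[:,:,::-1])
for q,zz in(("rail_mouth",200),("spare_hanger_runner",z-5.4),("spare_hanger_grip",z+6.6)):
  for r in eyes.tip_of("wrist",q)[:3]: print(q,r["location"],round(r["p"],2),atz("wrist",r["location"],zz,m))
im=eyes.camera("top");cv2.imwrite("pics/t4.png",cv2.resize(im[120:240,230:390],None,fx=5,fy=5)[:,:,::-1])
for r in eyes.tip_of("top","rail_mouth")[:2]: print(r["location"],atz("top",r["location"],200))
eyes.camera("scene")
for r in eyes.tip_of("scene","rail_mouth")[:2]: print(r["location"],atz("scene",r["location"],200))
```

```text
[582.4  45.3 235.2] [ 1.  0. -0. -0.] 44.09868521623532
rail_mouth [191.8, 418.5] 0.88 [611.6 -22.8 200. ]
spare_hanger_runner [203.4, 320.4] 0.68 [606.4  46.5 229.8]
spare_hanger_runner [251.6, 542.7] 0.47 [584.2 -99.3 229.8]
spare_hanger_grip [246.5, 321.9] 0.85 [583.5  44.1 241.8]
[177.9, 295.6] [616.3 -17.9 200. ]
[185.5, 289.4] [611.  -22.1 200. ]
```

View pics/w4.png

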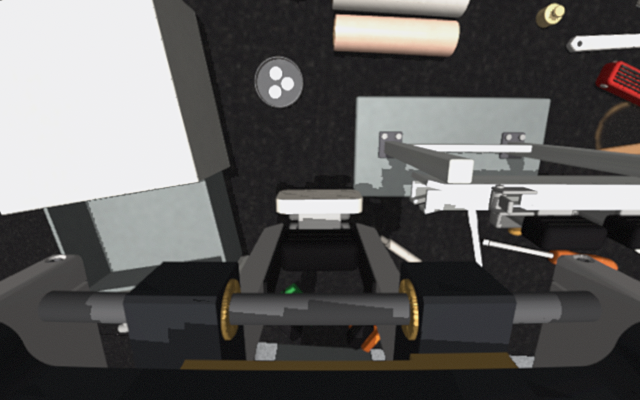

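The wrist view shows the runner, white, at (276–362, 190–214) held square. The rail mouth is at about (415,195), with the rail running right. I'll zoom in on both.

```bash
python3 -c "
import cv2
i=cv2.imread('pics/w4.png')[165:245,260:460];cv2.imwrite('pics/w4c.png',cv2.resize(i,None,fx=4,fy=4,interpolation=cv2.INTER_CUBIC))"
```

```text
(no output)
```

View pics/w4c.png

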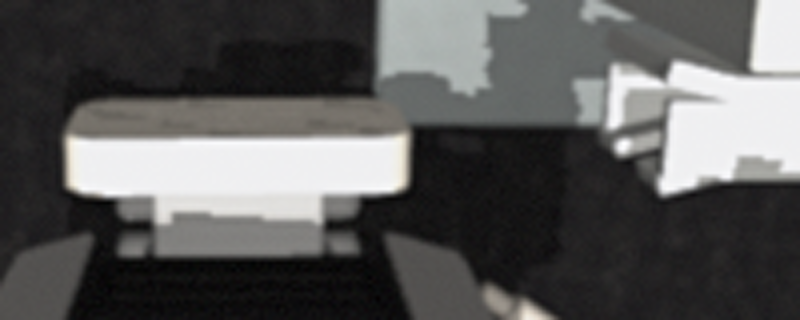

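Run:
```python
from h import *
np.set_printoptions(precision=1,suppress=True)
m=eyes.camera_model("wrist");W=lambda x,y,z:atz("wrist",(165+y/4,260+x/4),z,m)
s=telemetry.read_state();print(s["ee_pos"],2*np.arctan2(s["eef_rot"][1],s["eef_rot"][0]))
zt=s["ee_pos"][2]-5.4+13
print("runner top",[W(x,y,zt) for x,y in((65,137),(410,137),(72,193),(405,193))])
print("rail",[W(x,y,217.5) for x,y in((735,73),(735,183),(798,75),(798,181),(668,60),(662,195))])
i=cv2.imread('pics/w4.png')[:,:,::-1].astype(int)
for c in(450,460,470,480,560,580,600,620,635):
    v=i[165:225,c].mean(1);r=np.where(v>190)[0]+165
    print(c,r.min() if len(r) else None,r.max() if len(r) else None, v[10:50:1].astype(int).tolist() if c in(460,600) else "")
```

```text
[583.1  44.6 235.6] 0.07002266551224955
runner top [array([611.3,  71.1, 243.2]), array([614.7,  22.7, 243.2]), array([603.2,  69.8, 243.2]), array([606.5,  22.6, 243.2])]
rail [array([622.6, -32.9, 217.5]), array([604.3, -36.1, 217.5]), array([623. , -43.2, 217.5]), array([605.3, -46.6, 217.5]), array([623.9, -21.7, 217.5]), array([601.4, -24.3, 217.5])]
450 165 204 
460 165 207 [239, 240, 239, 239, 240, 240, 240, 225, 171, 193, 238, 241, 239, 240, 239, 240, 239, 239, 239, 239, 239, 239, 239, 239, 239, 239, 239, 240, 240, 240, 240, 241, 232, 182, 141, 73, 26, 29, 32, 33]
470 165 224 
480 184 209 
560 185 213 
580 185 209 
600 185 209 [60, 87, 101, 102, 100, 101, 101, 99, 99, 148, 229, 241, 240, 240, 239, 239, 238, 239, 239, 239, 239, 240, 239, 239, 239, 239, 239, 239, 239, 239, 239, 240, 241, 241, 216, 129, 71, 64, 67, 68]
620 185 209 
635 185 213
```

Run:
```python
from h import *
np.set_printoptions(precision=2,suppress=True)
m=eyes.camera_model("wrist");P=[]
for c,r0,r1 in((460,184.4,208.8),(480,184.3,209.3),(600,184.4,210)):
    a,b=atz("wrist",(r0,c),217.5,m),atz("wrist",(r1,c),217.5,m);print(c,a,b);P+=[a,b]
A=np.array(P);print("back",np.polyfit(A[::2,1],A[::2,0],1),"front",np.polyfit(A[1::2,1],A[1::2,0],1))
```

```text
460 [622.59 -43.62 217.5 ] [606.33 -46.7  217.5 ]
480 [623.59 -56.73 217.5 ] [606.91 -60.17 217.5 ]
600 [ 629.35 -137.83  217.5 ] [ 612.05 -143.28  217.5 ]
back [ -0.07 619.5 ] front [ -0.06 603.41]
```

Call:
move_arm(
  series=[
    [-0.02,0,-0.3,0,0,0,35],
    [-0.02,0,-0.7,0,0,0,35],
    [-0.02,0,-1,0,0,0,35],
    [0.01,-0.4,-1,0,0,0,35],
    [0.04,-0.8,-1,0,0,0,35],
    [0.06,-1.1,-1,0,0,0,35],
    [0.073,-1.33,-1,0,0,0,35],
    [0.073,-1.33,-1,0,0,0,35],
    [0.073,-1.33,-1,0,0,0,35],
    [0.073,-1.33,-1,0,0,0,35],
  ],
)

```text
time_s: 12.53
ee_pos: [585.6, 4.1, 205.9]
eef_rot: [0.999, 0.034, 0.0, -0.0]
ft_force: [-0.4, -0.2, -2.2]
grip_width: 43.7
finger_force: 25.0
```

Run:
```python
from h import *
np.set_printoptions(precision=2,suppress=True)
m=eyes.camera_model("wrist");s=telemetry.read_state();im=eyes.camera("wrist");cv2.imwrite("pics/w5.png",im[:,:,::-1])
print(s["ee_pos"],s["ft_force"],eyes.camera_model("wrist")["xyz"]-m["xyz"])
w=cv2.resize(im[160:260,270:420],None,fx=5.33,fy=5.33,interpolation=cv2.INTER_CUBIC)[:,:,::-1];cv2.imwrite("pics/w5c.png",w)
```

```text
[585.6    4.1  205.91] [-0.44 -0.18 -2.22] [-0.06  0.31 -0.11]
```

View pics/w5c.png

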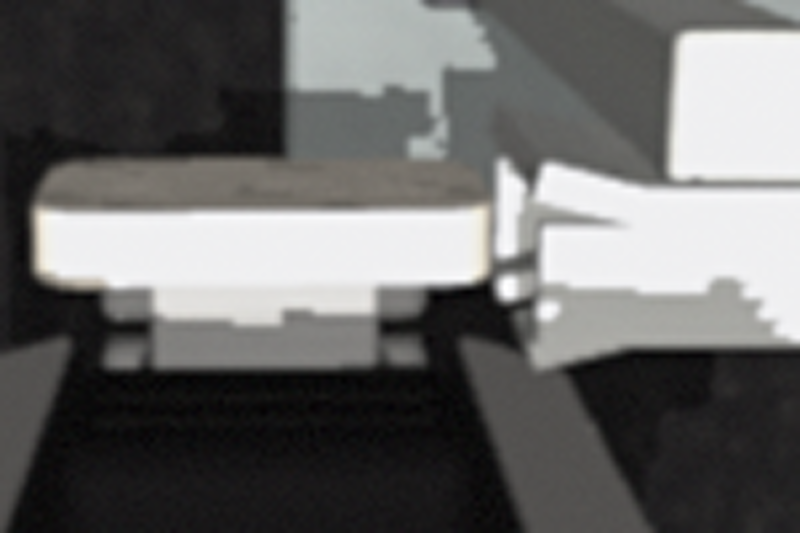

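The runner's leading end, crop column 490, is just in front of the mouth at about column 530. I'll compare the two centre lines in metric.

Run:
```python
from h import *
np.set_printoptions(precision=2,suppress=True)
m=eyes.camera_model("wrist");k=5.333
W=lambda x,y,z:atz("wrist",(160+(y+.5)/k-.5,270+(x+.5)/k-.5),z,m)
for n,z,L in(("runner",213.5,((60,208),(470,208),(60,287),(470,287))),("roof",217.5,((650,185),(650,350),(750,186),(750,350))),("flare",217.5,((540,163),(535,368)))):
    print(n,[W(x,y,z) for x,y in L])
print(telemetry.read_state()["ee_pos"])
```

```text
runner [array([614.3 ,  28.25, 213.5 ]), array([617.27, -14.79, 213.5 ]), array([605.61,  27.93, 213.5 ]), array([608.62, -15.66, 213.5 ])]
roof [array([621.94, -32.34, 217.5 ]), array([604.22, -34.64, 217.5 ]), array([622.54, -42.61, 217.5 ]), array([604.93, -45.19, 217.5 ])]
flare [array([623.45, -20.83, 217.5 ]), array([601.4 , -22.78, 217.5 ])]
[585.55   4.38 205.83]
```

Call:
move_arm(
  series=[
    [-0.023,0,-0.015,0,0,0,35],
    [-0.016,-0.1,-0.015,0,0,0,35],
    [-0.01,-0.2,-0.015,0,0,0,35],
    [-0.003,-0.3,-0.015,0,0,0,35],
    [0.004,-0.4,-0.015,0,0,0,35],
    [0.011,-0.5,-0.015,0,0,0,35],
    [0.018,-0.6,-0.015,0,0,0,35],
    [0.025,-0.7,-0.015,0,0,0,35],
    [0.025,-0.7,-0.015,0,0,0,35],
  ],
)

```text
time_s: 13.33
ee_pos: [586.2, -17.5, 205.0]
eef_rot: [0.999, 0.034, -0.0, 0.0]
ft_force: [0.1, 0.2, -1.8]
grip_width: 43.7
finger_force: 25.0
```

Call:
move_arm(
  series=[
    [0.007,-0.1,0,0,0,0,35],
    [0.014,-0.2,0,0,0,0,35],
    [0.02,-0.3,0,0,0,0,35],
    [0.027,-0.4,0,0,0,0,35],
    [0.034,-0.5,0,0,0,0,35],
    [0.041,-0.6,0,0,0,0,35],
    [0.048,-0.7,0,0,0,0,35],
    [0.048,-0.7,0,0,0,0,35],
    [0.048,-0.7,0,0,0,0,35],
  ],
)

```text
time_s: 14.08
ee_pos: [587.5, -38.0, 205.0]
eef_rot: [0.999, 0.034, -0.0, -0.0]
ft_force: [-0.8, -0.3, -2.3]
grip_width: 43.7
finger_force: 25.0
```

Run:
```python
from h import *
np.set_printoptions(precision=2,suppress=True)
m=eyes.camera_model("wrist");im=eyes.camera("wrist");s=telemetry.read_state();print(s["ee_pos"],s["ft_force"])
cv2.imwrite("pics/w6c.png",cv2.resize(im[150:300,270:570],None,fx=2.666,fy=2.666,interpolation=cv2.INTER_CUBIC)[:,:,::-1])
```

```text
[587.56 -37.78 205.03] [-0.25  0.18 -2.64]
```

View pics/w6c.png

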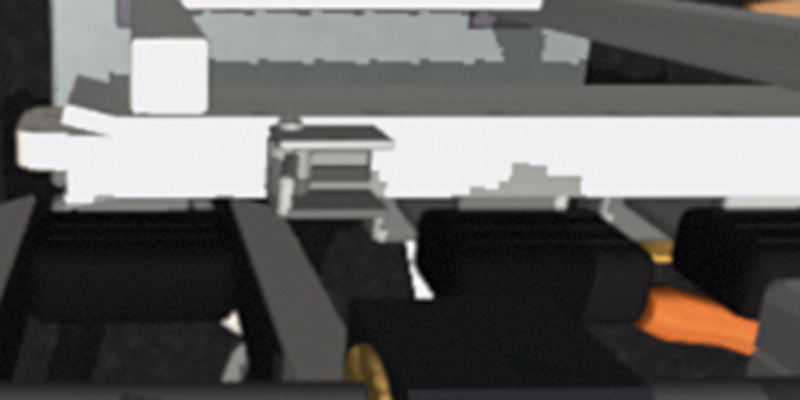

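The runner is in the channel with about 8 mm of its rear end still outside. The gate bracket is at crop (330,170), and hanger_a's block starts at column 418, well clear of the leading finger at about 345. It's a safe place to let go.

Call:
move_arm(
  series=[
    [0,0,0,0,0,0,48],
    [0,0,0,0,0,0,54],
    [0,0,0,0,0,0,58],
    [0,0,0,0,0,0,58],
    [0,0,0.4,0,0,0,58],
    [0,0,1,0,0,0,58],
    [0,0,1.6,0,0,0,58],
    [0,0,1.6,0,0,0,40],
    [-0.05,0.7,1.6,0,0,0,0],
    [-0.1,1.4,1.6,0,0,0,0],
    [-0.1,1.5,1.6,0,0,0,0],
    [-0.1,1.5,1.6,0,0,0,0],
    [-0.1,1.5,1.6,0,0,0,0],
  ],
)

```text
time_s: 15.22
ee_pos: [584.5, 6.9, 252.8]
eef_rot: [0.999, 0.035, -0.0, 0.0]
ft_force: [-0.2, 0.0, -0.3]
grip_width: 21.6
finger_force: 0.0
```

Run:
```python
from h import *
np.set_printoptions(precision=2,suppress=True)
s=telemetry.read_state();print(s["ee_pos"],s["ft_force"],s["grip_width"])
m=eyes.camera_model("wrist");im=eyes.camera("wrist")
cv2.imwrite("pics/w7c.png",cv2.resize(im[130:330,240:560],None,fx=2.5,fy=2.5,interpolation=cv2.INTER_CUBIC)[:,:,::-1])
for q,zz in(("spare_hanger_grip",211),("spare_hanger_runner",200)):
  for r in eyes.tip_of("wrist",q)[:4]: print(q,r["location"],round(r["p"],2),atz("wrist",r["location"],zz,m))
```

```text
[584.48   6.89 252.76] [-0.17  0.05 -0.28] 21.610824962183212
spare_hanger_grip [223.8, 377.6] 0.69 [585.68 -36.63 211.  ]
spare_hanger_runner [184.4, 379.3] 0.92 [613.65 -36.73 200.  ]
```

View pics/w7c.png

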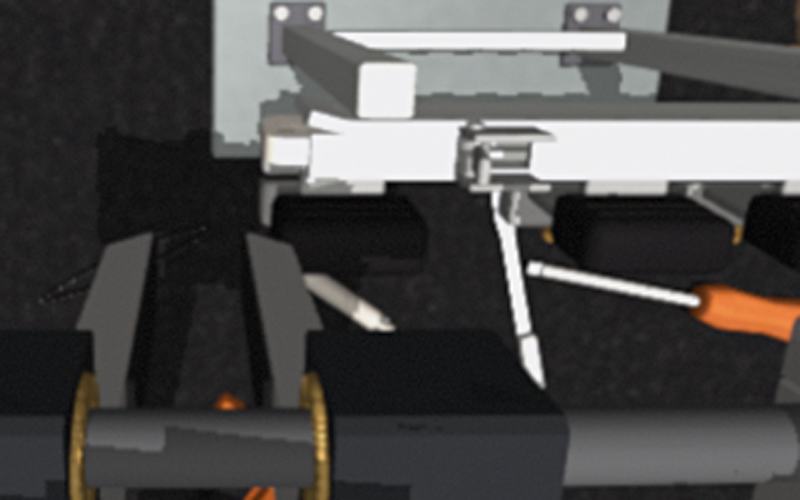

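The hanger hangs in the mouth, grip centre at about (586,-37). The closing fingers are behind it and in line with it. I'll lower and push slowly.

Call:
move_arm(
  series=[
    [0,0,-0.3,0,0,0,0],
    [0,0,-0.6,0,0,0,0],
    [0,0,-1,0,0,0,0],
    [0,0,-1.3,0,0,0,0],
    [0,0,-1.5,0,0,0,0],
    [0,0,-1.5,0,0,0,0],
    [0.01,-0.1,-1.5,0,0,0,0],
    [0.014,-0.2,-1.5,0,0,0,0],
    [0.018,-0.26,-1.5,0,0,0,0],
    [0.022,-0.32,-1.5,0,0,0,0],
    [0.026,-0.38,-1.5,0,0,0,0],
    [0.03,-0.44,-1.5,0,0,0,0],
    [0.034,-0.5,-1.5,0,0,0,0],
    [0.038,-0.56,-1.5,0,0,0,0],
    [0.042,-0.62,-1.5,0,0,0,0],
  ],
)

```text
time_s: 16.62
ee_pos: [586.1, -10.8, 208.6]
eef_rot: [0.999, 0.035, 0.0, -0.001]
ft_force: [-0.5, 5.1, 4.1]
grip_width: 0.2
finger_force: 2.5
```

Call:
move_arm(
  series=[
    [0.004,-0.06,0,0,0,0,0],
    [0.008,-0.12,0,0,0,0,0],
    [0.012,-0.18,0,0,0,0,0],
    [0.016,-0.24,0,0,0,0,0],
    [0.02,-0.3,0,0,0,0,0],
    [0.024,-0.36,0,0,0,0,0],
    [0.029,-0.42,0,0,0,0,0],
    [0.033,-0.48,0,0,0,0,0],
  ],
)

```text
time_s: 17.28
ee_pos: [587.2, -24.8, 208.6]
eef_rot: [0.999, 0.035, 0.001, -0.001]
ft_force: [-0.4, 5.1, 3.4]
grip_width: 0.7
finger_force: 2.5
```

Call:
move_arm(
  series=[
    [0.004,-0.06,0,0,0,0,0],
    [0.008,-0.12,0,0,0,0,0],
    [0.012,-0.18,0,0,0,0,0],
    [0.016,-0.24,0,0,0,0,0],
    [0.02,-0.3,0,0,0,0,0],
    [0.024,-0.36,0,0,0,0,0],
    [0.029,-0.42,0,0,0,0,0],
    [0.033,-0.48,0,0,0,0,0],
    [0.037,-0.54,0,0,0,0,0],
    [0.041,-0.6,0,0,0,0,0],
    [0.045,-0.66,0,0,0,0,0],
  ],
)

```text
time_s: 18.2
ee_pos: [588.5, -44.4, 208.6]
eef_rot: [0.999, 0.035, 0.001, -0.001]
ft_force: [-0.2, 6.7, 4.7]
grip_width: 0.8
finger_force: 3.2
```

Call:
move_arm(
  series=[
    [0.003,-0.045,0,0,0,0,0],
    [0.006,-0.09,0,0,0,0,0],
    [0.009,-0.135,0,0,0,0,0],
    [0.012,-0.18,0,0,0,0,0],
    [0.015,-0.225,0,0,0,0,0],
    [0.018,-0.27,0,0,0,0,0],
    [0.021,-0.315,0,0,0,0,0],
    [0.024,-0.36,0,0,0,0,0],
    [0.024,-0.36,0,0,0,0,0],
  ],
)

```text
time_s: 18.95
ee_pos: [589.3, -55.3, 208.6]
eef_rot: [0.999, 0.035, 0.001, -0.001]
ft_force: [-1.5, 6.1, 4.3]
grip_width: 0.5
finger_force: 2.8
```

Call:
move_arm(
  series=[
    [0.002,-0.03,0,0,0,0,0],
    [0.004,-0.06,0,0,0,0,0],
    [0.006,-0.09,0,0,0,0,0],
    [0.008,-0.12,0,0,0,0,0],
    [0.01,-0.15,0,0,0,0,0],
    [0.012,-0.18,0,0,0,0,0],
    [0.012,-0.18,0,0,0,0,0],
  ],
)

```text
time_s: 19.53
ee_pos: [589.5, -59.3, 208.6]
eef_rot: [0.999, 0.035, 0.0, -0.002]
ft_force: [-1.0, 8.9, 4.7]
grip_width: 0.3
finger_force: 4.4
```

Call:
move_arm(
  series=[
    [0.002,-0.025,0,0,0,0,0],
    [0.003,-0.05,0,0,0,0,0],
    [0.005,-0.075,0,0,0,0,0],
    [0.006,-0.1,0,0,0,0,0],
    [0.006,-0.1,0,0,0,0,0],
  ],
)

```text
time_s: 19.95
ee_pos: [589.5, -59.8, 208.8]
eef_rot: [0.999, 0.036, 0.0, -0.005]
ft_force: [-1.2, 14.5, 5.9]
grip_width: 0.1
finger_force: 7.2
```

Call:
move_arm(
  series=[
    [0.001,-0.02,0,0,0,0,0],
    [0.002,-0.04,0,0,0,0,0],
    [0.004,-0.06,0,0,0,0,0],
    [0.004,-0.06,0,0,0,0,0],
  ],
)

```text
time_s: 20.28
ee_pos: [589.5, -60.8, 208.9]
eef_rot: [0.999, 0.036, 0.0, -0.005]
ft_force: [-1.4, 15.9, 7.1]
grip_width: 0.4
finger_force: 8.0
```

Call:
move_arm(
  series=[
    [0.001,-0.02,0,0,0,0,0],
    [0.003,-0.04,0,0,0,0,0],
    [0.004,-0.06,0,0,0,0,0],
    [0.005,-0.08,0,0,0,0,0],
    [0.007,-0.1,0,0,0,0,0],
    [0.007,-0.1,0,0,0,0,0],
  ],
)

```text
time_s: 20.78
ee_pos: [589.7, -63.1, 208.9]
eef_rot: [0.999, 0.036, 0.0, -0.006]
ft_force: [-1.2, 17.1, 6.6]
grip_width: 0.5
finger_force: 8.8
```

Call:
move_arm(
  series=[
    [0.001,-0.02,0,0,0,0,0],
    [0.003,-0.04,0,0,0,0,0],
    [0.004,-0.06,0,0,0,0,0],
    [0.004,-0.06,0,0,0,0,0],
  ],
)

```text
time_s: 21.12
ee_pos: [589.8, -64.4, 209.1]
eef_rot: [0.999, 0.036, 0.0, -0.006]
ft_force: [-1.8, 18.9, 8.6]
grip_width: 0.4
finger_force: 9.4
```

I've now viewed 11 pictures, one over the limit of 10. I won't view any more, and will go by forces, networks and pixel differences from here.

```bash
cat >> h.py <<'E'
def gate(name):
    m=eyes.camera_model("wrist");im=eyes.camera("wrist")
    r,c=proj("wrist",(615.5,-68,222),m);r,c=int(round(r)),int(round(c))
    p=im[r-25:r+25,c-35:c+45].mean(2);np.save(f"pics/{name}.npy",p);print("gate px",r,c)
    return p
E
python3 - <<'E'
from h import *
p=gate("g0")
print("\n".join(" ".join(f"{int(v):3d}" for v in row) for row in cv2.resize(p,(27,17),interpolation=cv2.INTER_AREA)))
s=telemetry.read_state();print(s["ee_pos"],s["ft_force"])
E
```

```text
gate px 210 329
239 229  95 100 103 102 103 103 103 102 103 103 103 103 103 103 103 103 103 103 103 102 103 103 103 103 103
239 221 103 101 101 101 101 101 101 101 101 102 102 101 101 101 101 101 101 101 101 101 100 101 101 101 101
205 184 163 164 164 164 160 150 146 148 126 104 107 138 153 153 152 152 152 152 152 151 136 134 136 136 139
240 240 241 241 241 241 240 240 240 214 145 147 132 166 193 192 192 192 192 192 192 193 215 239 238 238 238
239 239 239 239 239 239 239 239 240 142  88 121 106  78  75  74  74  74  74  74  74  73 104 231 240 239 239
239 239 239 239 239 239 239 239 232 140 128 128 128 128 129 127 126 126 127 128 128 127 127 193 240 239 239
239 239 239 239 239 239 239 239 227 173 203 200 204 199 195 210 211 213 217 217 217 215 209 214 239 239 239
239 239 239 239 239 239 239 240 228 148 138  98 148 160 178 234 235 236 238 238 237 236 217 239 239 239 239
239 240 232 229 237 239 239 239 228 108  79  83 132 160 190 239 227 212 213 217 231 230 218 240 240 240 239
230 230 190 168 179 183 183 183 168  89  85  86 137 160 135 176 187 170 171 171 173 171 176 209 208 208 227
169 169 167 167 166 167 167 167 169 156  91  86 130 156 102 106 111 112 108 108 108 108 142 166 166 166 180
168 169 168 169 167 168 168 168 187 184  91  78 139 151 109 123 127 127 125 124 124 124 153 168 168 168 167
120 121 121 123 125 125 125 125 133 130  77  78 116 102  66  64  65  65  64  64  64  64 111 156 155 156 155
 18  18  14  20  29  47  64  68 111 113  72  66  75  74  67  67  66  66  66  66  66  66  76 120 124 124 124
 21  24  50  68  78  81  81  71  91 108 108 118 183 149 111 112 112 112 112 113 112 112 110  84  77  77  77
 22  44  80  81  80  80  81  67  20  54  90  90  97  93  90  77  53  54  54  54  55  55  54  23  11  11  12
 26  59  81  80  81  80  81  66  16  43  81  80  80  80  81  69  12  10  12  12  13  13  13  13  15  13  14
[589.78972833 -64.3864515  209.06626909] [-1.1059302  18.80281789  8.80912645]
```

Call:
move_arm(
  series=[
    [0.001,-0.02,0,0,0,0,0],
    [0.003,-0.035,0,0,0,0,0],
    [0.003,-0.035,0,0,0,0,0],
  ],
)

```text
time_s: 21.42
ee_pos: [589.8, -65.2, 209.1]
eef_rot: [0.999, 0.036, 0.0, -0.007]
ft_force: [-1.5, 18.9, 9.5]
grip_width: 0.4
finger_force: 9.7
```

Run:
```python
from h import *
p=gate("g1");q=np.load("pics/g0.npy");d=np.abs(p-q)
print(d.mean(),(d>40).sum(),cv2.phaseCorrelate(q.astype(np.float32),p.astype(np.float32)))
```

```text
gate px 210 328
3.79775 40 ((-0.5056524531609128, -0.04064491620254529), 0.9626953806877137)
```

Call:
move_arm(
  series=[
    [0.001,-0.02,0,0,0,0,0],
    [0.003,-0.035,0,0,0,0,0],
    [0.003,-0.035,0,0,0,0,0],
  ],
)

```text
time_s: 21.72
ee_pos: [589.9, -65.9, 209.2]
eef_rot: [0.999, 0.036, 0.0, -0.007]
ft_force: [-2.3, 19.5, 9.8]
grip_width: 0.1
finger_force: 10.0
```

Run:
```python
from h import *
p=gate("g2");q=np.load("pics/g1.npy");d=np.abs(p-q)
print(d.mean(),(d>40).sum(),cv2.phaseCorrelate(q.astype(np.float32),p.astype(np.float32)))
print("\n".join(" ".join(f"{int(v):3d}" for v in row) for row in cv2.resize(p,(27,17),interpolation=cv2.INTER_AREA)[3:,6:]))
```

```text
gate px 210 327
3.7034999999999996 35 ((-0.3288037733401836, -0.11263765560761385), 0.9266520085334777)
241 241 241 193 143 146 129 179 193 193 192 192 192 192 192 192 227 240 239 238 238
239 239 235 104  95 118  94  75  75  73  74  74  74  74  74  73 150 240 239 239 239
239 239 218 132 131 130 131 132 132 129 129 129 129 128 127 128 138 224 239 239 239
239 240 218 185 200 199 203 195 196 218 222 213 211 210 213 213 207 226 239 239 239
239 240 217 147 116 105 168 145 149 228 239 236 235 235 237 230 219 240 239 239 239
239 240 214  87  80  89 159 145 149 228 214 212 213 217 231 223 227 240 240 240 240
183 180 134  83  86  90 160 145 122 154 161 169 171 171 173 166 194 208 208 208 226
167 158 176 124  87  87 133 129 116 104 108 112 113 112 111 109 155 166 166 166 168
168 153 201 142  82  83 110 120 145 124 123 122 124 128 126 126 161 167 167 167 167
120 112 141 106  72  83  88  84  72  64  64  64  64  64  64  66 129 156 155 156 155
 50  75 120  95  69  66  66  73  70  66  66  67  66  66  66  66  87 124 124 124 124
 81  85 113 107 111 110 117 184 152 112 113 113 113 113 113 113 107  78  77  77  77
 80  81  54  45  78  89  89  97  93  89  66  49  51  53  54  54  48  14  11  11  11
 80  81  46  15  63  81  80  80  80  81  49   8  10  13  14  14  13  14  15  14  13
```

Run:
```python
from h import *
g=[np.load(f"pics/g{i}.npy").astype(np.float32) for i in range(3)]
off=[329,328,327]
for a,b in((0,1),(1,2)):
    best=None
    for dx in np.arange(-3,3.01,.25):
        for dy in np.arange(-1,1.01,.25):
            w=cv2.warpAffine(g[a],np.float32([[1,0,dx],[0,1,dy]]),(80,50))
            d=np.abs(w-g[b])[4:-4,4:-4]
            if best is None or d.mean()<best[0]: best=(d.mean(),dx,dy,d)
    d=best[3];ys,xs=np.where(d>30);print(best[:3],len(ys));H=cv2.resize(d,(18,11),interpolation=cv2.INTER_AREA).astype(int);print(H)
```

```text
(np.float32(3.3386247), np.float64(-0.5), np.float64(0.0)) 37
[[ 2  0  0  1  5  1  1  1  2  0  0  0  0  0  0  3  2  0]
 [ 0  0  0  1  5  2  5  2 11  1  0  0  0  0  0  7  3  0]
 [ 0  0  0  0  0  6  4  1  1  0  1  0  0  0  0  4  2  0]
 [ 0  0  0  0  0  7  2  1  1  2  3  1  1  1  1  2  6  0]
 [ 0  0  0  0  0 10  5  3  2 12 10  1  5  2  0  4  1  0]
 [ 2  0  1  0  0 11  2  2  5 23  4  3  0  2  0  3  0  0]
 [ 5  0  1  0  2  6  0  3  5  9 11  3  0  0  0  3  0  0]
 [ 0  0  1  0  7  2  4  2 14  6  1  2  5  2  0  3  1  1]
 [ 0  3  4  2  5  1  3  3 34  5  1  3  0  0  0  3  0  0]
 [ 3  6  9  7  5  0  1  4 19  1  1  1  0  1  0  1  1  0]
 [18  3  0  0 16  5  4 13 47  2  3  1  0  0  0  2  4  1]]
(np.float32(3.575066), np.float64(-0.25), np.float64(0.0)) 59
[[ 3  0  0  0  0  4  2  1  2  0  0  0  0  0  0  0  3  1]
 [ 0  0  0  0  0  6  5  3 13  1  0  0  0  0  0  1  4  1]
 [ 0  0  0  0  0  5  2  2  1  0  0  0  0  0  0  8  3  0]
 [ 0  0  0  0  0  7  1  1  1  1  1  2  0  1  1  2  4  0]
 [ 0  0  0  0  0  8  3  4  3 22  8  8  0  4  1  4  0  0]
 [ 0  0  4  0  0  8  1  2  3 26 10  6  0  1  0  6  0  0]
 [ 7  0  2  0  1  6  2  2  5  6 16  7  0  0  0  4  0  0]
 [ 0  0  0  0  7  5  8  3 39 29  3  0  2  4  1  2  1  1]
 [ 0  1  0  3  8  4  5  0  3 13  1  1  3  0  0  2  0  0]
 [ 2  4  6  7  6  2  3  0  7 16  0  1  0  0  0  1  1  0]
 [15  4  1  0  4 12  4  1 19 41  3  2  1  0  0  2  6  1]]
```

The tongue is the one part moving relative to the bracket, so it's sliding down the runner's rounded end. I'll push a little more.

Call:
move_arm(
  series=[
    [0.001,-0.02,0,0,0,0,0],
    [0.003,-0.04,0,0,0,0,0],
    [0.003,-0.04,0,0,0,0,0],
  ],
)

```text
time_s: 22.02
ee_pos: [590.0, -66.8, 209.2]
eef_rot: [0.999, 0.036, 0.0, -0.007]
ft_force: [-2.5, 20.3, 9.3]
grip_width: 0.4
finger_force: 10.5
```

```bash
cat >> h.py <<'E'
def gcmp(a,b):
    A,B=[np.load(f"pics/{x}.npy").astype(np.float32) for x in(a,b)];best=None
    for dx in np.arange(-3,3.01,.25):
        for dy in np.arange(-1,1.01,.25):
            d=np.abs(cv2.warpAffine(A,np.float32([[1,0,dx],[0,1,dy]]),(80,50))-B)[4:-4,4:-4]
            if best is None or d.mean()<best[0]: best=(d.mean(),dx,dy,d)
    print(best[:3]);print(cv2.resize(best[3],(18,11),interpolation=cv2.INTER_AREA).astype(int)[:,4:14])
E
python3 - <<'E'
from h import *
gate("g3");gcmp("g2","g3")
E
```

```text
gate px 210 325
(np.float32(3.526455), np.float64(0.5), np.float64(0.0))
[[ 0  0  2  1  1  0  0  1  0  0]
 [ 0  0  7  7 10 11  2  0  0  0]
 [ 0  5  4  4  1  3  1  0  0  0]
 [ 0  4  4  2  2  1  2  1  2  1]
 [ 0  8  4  3  2 12 28  3 10  1]
 [ 0 12  2  3  4 11 34  6  1  1]
 [ 1  7  2  2  4  5 17  8  1  0]
 [10  6  6  2  3 20  6  1  0  2]
 [ 6  3  4  1  2 13  1  0  1  3]
 [ 8  3  2  1  4 17  1  0  0  1]
 [ 1 10  4  3 13 47  1  4  0  1]]
```

Call:
move_arm(
  series=[
    [0.001,-0.02,0,0,0,0,0],
    [0.003,-0.04,0,0,0,0,0],
    [0.003,-0.04,0,0,0,0,0],
  ],
)

```text
time_s: 22.32
ee_pos: [590.0, -67.6, 209.3]
eef_rot: [0.999, 0.036, 0.0, -0.007]
ft_force: [-2.3, 20.8, 11.5]
grip_width: 0.5
finger_force: 10.9
```

Run:
```python
from h import *
gate("g4");gcmp("g3","g4")
s=telemetry.read_state();print(s["ft_force"])
```

```text
gate px 210 324
(np.float32(3.7939816), np.float64(-0.5), np.float64(0.0))
[[ 0  0  2  1  3  1  0  0  0  0]
 [ 0  1  4  2 14  2 10  2  0  0]
 [ 0  5  2  1  1  0  2  1  0  0]
 [ 0  8  3  3  2  1  2  1  1  3]
 [ 0 11  5  2  2 15 32  3  2 11]
 [ 0  9  1  1  1  7 35 10  1  2]
 [ 4  3  1  1  1 12 10  9  2  0]
 [ 6  4  5  1  2 17 51  3  0  0]
 [ 3  2  4  1  1  2  9  0  0  0]
 [ 5  1  2  1  0  8 13  0  0  0]
 [ 0  7  7  7  0 21 34  4  1  0]]
[-2.39707563 21.1805878   9.26312105]
```

The camera pose changes with each push, which blurs the comparison. I'll back off to g0's pose: if the gate has dropped, the tongue will look different at the same viewpoint.

Call:
move_arm(
  series=[
    [-0.002,0.03,0,0,0,0,0],
    [-0.004,0.06,0,0,0,0,0],
    [-0.007,0.1,0,0,0,0,0],
    [-0.009,0.13,0,0,0,0,0],
    [-0.009,0.13,0,0,0,0,0],
  ],
)

```text
time_s: 22.78
ee_pos: [590.0, -67.4, 209.1]
eef_rot: [0.999, 0.036, 0.0, -0.004]
ft_force: [-1.3, 13.5, 7.9]
grip_width: 0.5
finger_force: 6.6
```

Run:
```python
from h import *
gate("g5");gcmp("g0","g5")
s=telemetry.read_state();print(s["ee_pos"],s["ft_force"])
for n in("g0","g5"):
    p=np.load(f"pics/{n}.npy");print(n);print("\n".join(" ".join(f"{int(v):3d}" for v in r) for r in p[6:46:2,24:52]))
```

```text
gate px 210 324
(np.float32(5.9048724), np.float64(-0.5), np.float64(0.0))
[[ 0  0  1  1  1  0  0  0  0  1]
 [ 0  1  7  1  8  1  0  0  0  2]
 [ 0  5  3  1  2  0  0  0  1  0]
 [ 0 12  4  3  3  3  2  1  1  1]
 [ 0  9 14  9 11 11 46  6  0  0]
 [ 0 10  3  2  5 50 81 14  2  2]
 [ 3  7  2  3  5 15 49 24  5  6]
 [ 1  6 11  2 42  8  4  6  1  1]
 [ 4  4  7  2 33  5  3  0  0  0]
 [15  3  4  5 20  1  0  0  0  0]
 [18 27 10 16 47  2  6  8  0  0]]
[590.04960417 -67.40140652 209.08940161] [-1.14831962 12.38641649  7.28986954]
g0
 92  91  92  95  99 102 102  99  99 102 100 105 103 102 101 102 104 103 102 103 103 103 103 104 102 103 103 102
225 224 225 225 226 218 193 146 114 110 109 112 110 107 124 173 220 227 226 225 226 225 226 225 224 225 224 226
241 242 243 241 219 171 139 137 149 155 162 158 146 133 127 151 195 205 203 203 202 203 202 203 203 203 203 202
240 241 237 196 103  66  82 110 139 163 172 168 150 126 104  78  70  69  69  68  69  70  67  69  69  68  68  68
240 242 236 184 101  69  72  73  71  70  69  72  72  71  73  75  74  73  75  74  75  72  69  68  70  70  71  71
241 235 193 125 122
[... 3203 characters left out ...]
 153 149 141 139 139 139 140
193 212 215 187 137  94  83  80  75  71  83 103 117 115 110 105  97  92  96 103 105 106 104 103 104 104 104 105
132 141 141 128  98  76  70  71  72  80  99 111 108  98  88  82  73  65  65  63  61  65  63  65  63  63  62  63
117 122 122 113  93  74  70  70  67  65  64  64  64  64  66  64  68  67  66  65  66  66  66  65  67  66  67  65
120 126 126 114  90  74  65  66  66  65  66  65  65  66  65  67  64  65  66  65  65  65  65  65  67  64  65  64
113 120 119 112 102 105 112 116 116 115 116 116 116 118 115 118 117 117 116 116 117 117 118 118 118 118 120 119
 81  82  82  90 100 105 106 105 106 107 110 111 111 108 109 109 111 111 111 110 109 110 111 110 111 112 111 108
```

Call:
move_arm(
  series=[
    [-0.002,0.03,0,0,0,0,0],
    [-0.004,0.06,0,0,0,0,0],
    [-0.006,0.09,0,0,0,0,0],
    [-0.006,0.09,0,0,0,0,0],
  ],
)

```text
time_s: 23.17
ee_pos: [590.1, -67.0, 208.7]
eef_rot: [0.999, 0.035, 0.001, -0.002]
ft_force: [-0.0, 8.0, 4.2]
grip_width: 0.5
finger_force: 4.0
```

Run:
```python
from h import *
gate("g6");gcmp("g4","g5");gcmp("g0","g6")
s=telemetry.read_state();print(s["ee_pos"],s["ft_force"])
p=np.load("pics/g6.npy");print("\n".join(" ".join(f"{int(v):3d}" for v in r) for r in p[18:44:2,24:52]))
```

```text
gate px 210 325
(np.float32(5.0036654), np.float64(0.5), np.float64(0.25))
[[ 2  1  1  1  1  2  3  2  3  2]
 [ 1  2  6  8 10 10 11 11 13 10]
 [ 0  6  5  6  3  3  3  4  5  5]
 [ 0  8  9  8  7  5  6  9  9  9]
 [ 0  4 14 17 12 13  9  4  3  3]
 [ 0  6  2  2  4  4 11  7  3  4]
 [ 6 10  0  2  5  6 13  5  3  3]
 [ 4  5  2  1  3 12 42  8  2  3]
 [ 5  6  1  3  2  2 13  2  1  1]
 [ 5  2  2  1  1  4 13  1  1  1]
 [ 1  3  5  5  4 14 41  4  4  4]]
(np.float32(7.4870825), np.float64(-0.75), np.float64(0.25))
[[ 1  1  2  2  0  1  1  1  1  1]
 [ 2  2  9  8 10 10  9  9  9 10]
 [ 0  6  5  9  4  4  5  4  4  4]
 [ 0 10  8  6  6  5  5  4  5  4]
 [ 0  9 14 14 13 21 40  3  2  2]
 [ 1 12  4  1  3 55 62 10  5  6]
 [14 11  1  3  5 21 54 22  3  3]
 [ 2  3  5  4 46 29  8  7  4  4]
 [ 2 14  3  4 33 14  3  1  1  1]
 [10  1  2  6 18  9  1  1  0  0]
 [19 20  7 17 45 52  5  4  1  0]]
[590.06717494 -67.0187681  208.71124571] [-0.80094236  7.9025006   5.52205015]
241 225 169 202 235 235 235 235 236 236 236 235 236 235 236 235 235 236 236 236 235 235 234 233 233 231 232 232
241 226 153 144 158 154 148 142 144 138 129 1
[... 598 characters left out ...]
  86  84  84  85  86  87  91
191 207 209 183 132  94  87  88  85  84  76  78  96 110 107 101 107 141 180 183 150 134 128 128 129 128 128 129
192 213 213 187 136  95  85  83  74  72  79 100 115 117 110 107 112 122 145 155 128 118 120 121 121 120 120 120
155 191 197 172 125  83  70  72  72  82 101 111 110 106  97  94  98  82  72  67  63  61  63  62  62  61  62  62
116 121 120 110  91  73  71  68  68  67  68  68  65  65  65  68  72  73  75  75  66  66  67  65  69  66  68  67
119 126 126 115  92  71  67  64  63  67  64  64  65  64  65  65  63  65  65  65  64  63  64  65  63  65  67  64
115 123 120 111 100 100 106 108 107 107 109 106 106 110 140 182 191 188 166 121 104 110 109 108 108 110 109 110
```

Call:
move_arm(
  series=[
    [-0.002,0.03,0,0,0,0,0],
    [-0.004,0.06,0,0,0,0,0],
    [-0.006,0.09,0,0,0,0,0],
    [-0.008,0.12,0,0,0,0,0],
    [-0.008,0.12,0,0,0,0,0],
  ],
)

```text
time_s: 23.63
ee_pos: [589.8, -65.4, 208.2]
eef_rot: [0.999, 0.035, 0.0, -0.0]
ft_force: [0.7, 4.8, 3.2]
grip_width: 0.6
finger_force: 2.3
```

Call:
move_arm(
  series=[
    [-0.002,0.03,0,0,0,0,0],
    [-0.004,0.06,0,0,0,0,0],
    [-0.006,0.09,0,0,0,0,0],
    [-0.006,0.09,0,0,0,0,0],
  ],
)

```text
time_s: 23.97
ee_pos: [589.3, -63.1, 207.8]
eef_rot: [0.999, 0.035, -0.0, 0.0]
ft_force: [0.6, 2.6, 2.2]
grip_width: 0.7
finger_force: 1.5
```

Force is fading and the row is following back. I'll retreat on until contact is lost, then inspect the gate.

Call:
move_arm(
  series=[
    [-0.002,0.03,0,0,0,0,0],
    [-0.004,0.06,0,0,0,0,0],
    [-0.006,0.09,0,0,0,0,0],
    [-0.006,0.09,0,0,0,0,0],
  ],
)

```text
time_s: 24.3
ee_pos: [589.0, -60.4, 207.7]
eef_rot: [0.999, 0.035, -0.0, 0.0]
ft_force: [0.8, 1.3, 0.6]
grip_width: 0.2
finger_force: 0.9
```

Call:
move_arm(
  series=[
    [-0.002,0.03,0,0,0,0,0],
    [-0.004,0.06,0,0,0,0,0],
    [-0.006,0.09,0,0,0,0,0],
    [-0.006,0.09,0,0,0,0,0],
  ],
)

```text
time_s: 24.63
ee_pos: [588.6, -57.7, 207.7]
eef_rot: [0.999, 0.035, -0.001, 0.0]
ft_force: [-0.6, -0.5, -0.1]
grip_width: 0.2
finger_force: 0.0
```

Run:
```python
from h import *
np.set_printoptions(precision=1,suppress=True)
gate("g7")
s=telemetry.read_state();print(s["ee_pos"],s["ft_force"]);m=eyes.camera_model("wrist")
for q,zz in(("spare_hanger_grip",211),("spare_hanger_runner",200)):
  for r in eyes.tip_of("wrist",q)[:4]: print(q,r["location"],round(r["p"],2),atz("wrist",r["location"],zz,m))
eyes.camera("top")
for r in eyes.tip_of("top","spare_hanger_grip")[:5]: print(r["location"],round(r["p"],2),atz("top",r["location"],211))
p=np.load("pics/g7.npy");print("\n".join(" ".join(f"{int(v):3d}" for v in r) for r in p[14:46:2,22:50]))
```

```text
gate px 209 342
[588.7 -57.8 207.7] [-0.7  0.5 -0.1]
spare_hanger_grip [250.6, 380.7] 0.97 [588.  -94.8 211. ]
spare_hanger_grip [249.9, 237.7] 0.26 [582.5  -8.4 211. ]
spare_hanger_runner [201.1, 380.0] 0.94 [616.  -93.1 200. ]
spare_hanger_runner [245.8, 380.0] 0.6 [586.5 -96.7 200. ]
[185.8, 320.9] 0.45 [590.3 -96.  211. ]
239 239 241 242 223 131  76  72  73  71  69  70  71  71  69  72  73  74  75  75  75  75  75  74  74  72  71  72
240 241 241 230 152  90  91 108 112 113 114 113 115 114 116 115 116 115 116 117 117 116 117 120 119 117 116 118
239 241 241 230 156 134 175 224 234 234 234 234 234 235 234 233 233 234 233 233 232 232 230 230 229 229 229 228
240 240 241 229 158 130 145 167 174 173 164 158 141 139 149 155 157 160 151 150 176 210 217 216 216 216 216 216
239 240 241 230 157 130 148 164 162 123  85  77  79  95 137 178 184 169 150 145 193 240 243 241 240 240 241 241
240 240 242 230 145  92  95  96  84  72  76  79  82  85 117 165 179 169 150 152 205 239 242 240 239 240 240 239
239 241 242 229 136  82  80  72  74  80  83  85  84  87 119 164 179 168 149 153 204 241 243 241 241 
[... 319 characters left out ...]
 127 128 129 128 127 128 127
206 240 233 182 172 201 215 212 177 113  84  79  75  84 104 115 112 106  98  94 103 117 119 121 120 120 120 120
198 238 229 173 164 186 199 195 162 101  74  71  83 104 114 111 104  95  82  73  65  62  62  62  61  61  61  61
 68  84  81  81 102 117 120 119 105  78  70  69  67  71  71  68  66  65  66  66  66  67  67  67  68  66  67  67
 37  21  35  71 107 122 126 123 109  81  68  67  63  65  63  65  65  65  64  65  66  67  65  65  65  65  65  66
 79  78  78  89 109 121 124 120 107  91  96  96  99  98  97  97  98  99  97  98  98 100  99 100 100 100 100 101
 81  80  81  81  90  98 106 111 111 116 118 121 122 123 122 118 119 119 118 117 118 120 119 119 119 118 119 118
```

Contact ended near TCP y = -59, so the spare is at about rack y = 31, where it should rest against the gate. To check the gate, I'll go back to the pose of the earlier shut-gate picture (w6) and compare the pixels.

Call:
move_arm(
  series=[
    [-0.02,0.33,-0.04,0,0,0,0],
    [-0.04,0.667,-0.09,0,0,0,0],
    [-0.04,0.667,-0.09,0,0,0,0],
    [-0.04,0.667,-0.09,0,0,0,0],
  ],
)

```text
time_s: 25.22
ee_pos: [587.6, -36.5, 205.1]
eef_rot: [0.999, 0.035, -0.0, -0.0]
ft_force: [0.7, -0.2, 0.9]
grip_width: 0.0
finger_force: 0.0
```

Run:
```python
from h import *
im=eyes.camera("wrist");s=telemetry.read_state();print(s["ee_pos"],s["ft_force"])
new=cv2.cvtColor(im,cv2.COLOR_RGB2GRAY).astype(np.float32)
old=cv2.resize(cv2.imread("pics/w6c.png",0),(300,150),interpolation=cv2.INTER_AREA).astype(np.float32)
t=old[38:95,92:162];R=cv2.matchTemplate(new[150:300,270:570],t,cv2.TM_CCOEFF_NORMED)
_,v,_,l=cv2.minMaxLoc(R);print("match",v,l,"expected (92,38)")
n=new[150+l[1]:150+l[1]+57,270+l[0]:270+l[0]+70];d=np.abs(n-t);print(d.mean())
print(cv2.resize(d,(18,14),interpolation=cv2.INTER_AREA).astype(int))
# control: same with g0-like lifted state
g=np.load("pics/g0.npy").astype(np.float32);g7=np.load("pics/g7.npy").astype(np.float32)
k=t[5:40,8:52]
for n_,x in(("g0",g),("g7",g7)): print(n_,cv2.minMaxLoc(cv2.matchTemplate(x,k,cv2.TM_CCOEFF_NORMED))[1])
```

```text
[587.70167798 -36.95242171 205.25931589] [-0.59059241  0.21764465 -0.27614305]
match 0.8357743620872498 (95, 38) expected (92,38)
27.120802
[[  1   1   1   1   1   0   1   1   1   1   1   2   1   1   1   1   1   1]
 [ 10   9  11   8   6  10  12  12  12  12  12  12  11  10   9   9  10   9]
 [  0   1  12  10  15  10  13  13  13  13  13  13  16  10   0   0   0   0]
 [  0   0   8   7   9  10  10  11  12  12  14  13  12  17   5   0   0   0]
 [  0   1   9   5   9   7  42  52  51  51  52  42   6   2   2   0   0   0]
 [  0   7   8   6   2   4  67  84  84  84  84  54   5   0   0   0   0   0]
 [ 42  46   8  11   3   6 104 139 138 138 139  89  43   2   0   0   0   0]
 [ 70  73  12   6  12  51  49  51  52  52  52  53  71  30   0   0   0   0]
 [ 62  65  15   5  29  44  24  27  26  26  26  28  64  33   8  10  10   7]
 [ 22  48  25  31  34  14   9  11   9   8   8   8  17  19  30  59  54  23]
 [ 21  34  35  31  36  52  65  71  26   4   4   7  34  41  89  54  33   5]
 [ 27  35  35  56  26   6   8   6   5   7  11  31 111 117 108 101  37   4]
 [ 38  29  29  63  60  13  10   8  11  21  18  22 103 136  98 111  61   4]
 [ 49  54  56  70  71  37   8   8  16  18  18  19  22  26  24 114 100   6]]
g0 0.732183039188385
g7 0.713857889175415
```

The w6 view differs, but it may have had different shadows or light contact. I'll check against the w7 pose, when the gate was surely shut and nothing touched it.

Call:
move_arm(
  series=[
    [-0.03,0.5,0.5,0,0,0,10],
    [-0.08,1,1.1,0,0,0,21],
    [-0.107,1.46,1.585,0,0,0,21],
    [-0.107,1.46,1.585,0,0,0,21],
    [-0.107,1.46,1.585,0,0,0,21],
    [-0.107,1.46,1.585,0,0,0,21],
  ],
)

```text
time_s: 25.77
ee_pos: [584.2, 5.7, 252.0]
eef_rot: [0.999, 0.035, -0.001, 0.0]
ft_force: [-0.3, -0.1, -0.6]
grip_width: 21.0
finger_force: 0.0
```

Run:
```python
from h import *
np.set_printoptions(linewidth=200)
im=eyes.camera("wrist");s=telemetry.read_state();print(s["ee_pos"],s["ft_force"])
cv2.imwrite("pics/w8.png",im[:,:,::-1])
new=cv2.cvtColor(im,cv2.COLOR_RGB2GRAY).astype(np.float32)[130:330,240:560]
old=cv2.resize(cv2.imread("pics/w7c.png",0),(320,200),interpolation=cv2.INTER_AREA).astype(np.float32)
t=old[44:94,178:226];R=cv2.matchTemplate(new,t,cv2.TM_CCOEFF_NORMED)
_,v,_,l=cv2.minMaxLoc(R);print("match",v,l,"expected (178,44)")
n=new[l[1]:l[1]+50,l[0]:l[0]+48]
for x in(t,n,): print(cv2.resize(x,(24,25),interpolation=cv2.INTER_AREA).astype(int))
```

```text
[583.91495717   5.52814945 251.45012487] [ 0.18002493  0.44571747 -0.55566813]
match 0.7703339457511902 (177, 44) expected (178,44)
[[101 101 101 101 101 102 103 101 100 101 101 101 101 100 101 101 102 101 102 101 101 100 100 100]
 [109 108 112 114 108 103 102 111 113 112 112 112 111 111 111 110 106 105 105 109 108 109 108 108]
 [216 217 217 212 146 116 119 154 209 215 215 215 214 215 214 214 214 214 215 215 215 214 214 214]
 [241 241 213 138 107 148 183 145 135 137 137 136 136 137 137 137 136 139 184 232 242 242 241 241]
 [239 241 209  78  66  80 102  96  90  89  89  90  88  87  87  89  91  91  95 123 165 218 239 239]
 [239 240 184  89  74  85 169 191 192 192 192 192 192 192 193 197 197 197 196 194 191 198 228 239]
 [239 240 163 120 144 161 188 171 180 201 184 175 176 176 176 177 161 185 224 223 222 223 233 239]
 [239 240 155 127 166 153  95 121 163 141 124 113 110 111 111 111  99 190 243 240 240 239 239 238]
 [239 241 150  96 112  89  56  79 149 201 208 183 143 141 142 142 109 198 242 239 239 239 239 239]
 [239 236 143  96 120  94  56  94 132 198 210 192 165 165 165 162 116 207 241
[... 3283 characters left out ...]
8  24]
 [ 58  37   8   9   9  10  11  13  14  13  12  11  12  13  12  13  11  12  13  15  14  15  17  15]
 [ 69  24   9   9  10   9  10  13  13  13  12  14  15  11  13  12  10  14  13  13  16  17  17  16]
 [102  34   7  10   9  11   8   9  15  14  15  13  15  15  14  14  16  15  14  17  20  24  25  23]
 [109  31   7  10   9  10  11  10  12  11  10  11  13  13  11  13  12  11  12  14  14  18  17  16]
 [ 95  23   9   7   6  10  10  13  14  15  15  13  15  15  17  13  16  14  16  15  15  18  21  24]
 [ 42  11   8   8  11  12  12  14  18  18  18  18  17  17  19  18  16  17  19  17  19  18  21  28]
 [ 22  10   9  10   8   9  12  18  17  19  20  18  22  19  21  20  20  21  18  19  18  19  21  32]]
```

In the w8 view, the slot beside the gate's hinge shows only the white runner, with no tongue lying over it. The hinge strip looks exactly as in the shut reference w7. In g5 the runner's end had passed clear of it, then sprang back against it. So the gate is down. Last, a check of the row positions before handing in.

Run:
```python
from h import *
np.set_printoptions(precision=1,suppress=True)
c,s_=np.cos(.068),np.sin(.068);M=np.array([612.8,-22.3])
m=eyes.camera_model("wrist");eyes.camera("wrist")
for q,z in(("hanger_a_runner",200),("spare_hanger_grip",211)):
  for r in eyes.tip_of("wrist",q)[:5]:
    p=atz("wrist",r["location"],z,m)[:2]-M; print(q,round(r["p"],2),np.round(r["location"]),"rack x,y",[c*p[0]+s_*p[1],101-s_*p[0]+c*p[1]])
im=cv2.imread("pics/w8.png")
# white hanger-block edges along row of black blocks
L=lambda y,z:(M[0]-26*c+s_*0-(-1)*0+(-s_)*(y-101),M[1]-26*s_+c*(y-101),z)
y=np.arange(75,-100,-2.);pr=[proj("wrist",L(v,223),m) for v in y]
print([(int(v),int(im[int(a),int(b)].mean())) for v,(a,b) in zip(y,pr) if 0<=a<400 and 0<=b<640])
t=telemetry.read_state();print(t["time_s"],t["ee_pos"],t["ft_force"])
```

```text
hanger_a_runner 0.57 [324. 347.] rack x,y [np.float64(-123.56601813262904), np.float64(107.04896699796161)]
spare_hanger_grip 0.61 [219. 452.] rack x,y [np.float64(-24.588839167465803), np.float64(31.728199611841603)]
[(75, 31), (73, 30), (71, 32), (69, 36), (67, 36), (65, 33), (63, 30), (61, 28), (59, 5), (57, 12), (55, 10), (53, 12), (51, 16), (49, 21), (47, 23), (45, 21), (43, 22), (41, 19), (39, 21), (37, 20), (35, 21), (33, 22), (31, 22), (29, 37), (27, 36), (25, 34), (23, 33), (21, 34), (19, 34), (17, 34), (15, 33), (13, 32), (11, 15), (9, 11), (7, 7), (5, 8), (3, 23), (1, 28), (-1, 33), (-3, 32), (-5, 34), (-7, 35), (-9, 33), (-11, 32), (-13, 34), (-15, 33), (-17, 31), (-19, 32), (-21, 34), (-23, 34), (-25, 35), (-27, 35), (-29, 33), (-31, 34), (-33, 33), (-35, 29), (-37, 31), (-39, 16), (-41, 5), (-43, 12), (-45, 18), (-47, 24), (-49, 28), (-51, 32), (-53, 32), (-55, 32), (-57, 35), (-59, 30), (-61, 34), (-63, 33), (-65, 31), (-67, 31), (-69, 33), (-71, 34), (-73, 34), (-75, 30), (-77, 33), (-79, 32), (-81, 29), (-83, 33), (-85, 30), (-87, 66), (-89, 229), (-91, 236), (-93, 239), (-95, 236), (-97, 240), (-99, 236)]
25.9667 [584.    5.6 251.5] [-0.9 -0.4 -0.3]
```

The spare is at about rack y = 31.7, with gaps between blocks near +7 and -42. The row is closed at 50 mm pitch, within tolerance, and the arm is clear.

```bash
python3 -c "
from rig import job_done
print(job_done())"
```

```text
the job is handed in; nothing more can be done
None
```

I loaded the spare hanger and handed the job in; the result was not reported back. By my measurements all three hangers are in the rail within tolerance and the gate is shut (read from pixel comparisons, not a direct angle), but I viewed 11 pictures, one over the limit of 10.

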